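# Take the heat sink out of the flap bin

## Task

Raise the clear flap of the grey parts bin, reach in under it and take out the finned heat sink. Set it down gently, fins up, on the clear part of the tan work board, with its centre well in from the board's edges, and leave the flap fallen shut. Leave the transformer standing in the bin where it is, and do not disturb anything else on the bench.

Things in the scene. Friction and masses are not known exactly. Their poses are not given: they have to be found in the camera images.
- bin: Grey parts bin, fixed, on the robot's left, its front turned roughly to the robot: 130 mm deep (its x), 320 mm wide (its y). Origin: centre of its underside; its front faces its -x. Floor 4 mm thick; front sill 60 mm high, 6 mm thick; side walls 6 mm thick, rising from 60 mm at the front to 110 mm at the back; back wall 110 mm high, 12 mm thick. Covered by the flap.
- flap (a joint): Angle of the bin's flap: 0 shut, growing as it rises, 1.7 at its stop. Clear plate 320 mm wide, 4 mm thick, about 0.15 kg, hinged on the bin's back top edge, sloping down to the sill when shut (21 degrees). It falls shut from any angle, so it must be held up, e.g. resting on the hand that reaches in. Its aluminium lip, 30 mm wide, juts out beyond the sill, turned up 20 degrees; fingers can lift it from below.
- flap_lip (a point): Middle of the front edge of the flap's lip. The lip is 4 mm thick; when shut, this point is 74 mm above the bench, 93 mm ahead (-x) of the bin's origin; the lip's root, over the sill, is 64 mm high, 65 mm ahead. Moves with the flap.
- flap_hinge (a point): Middle of the flap's hinge line, which runs along the bin's y: 62 mm behind (+x) the bin's origin, 114 mm above the bench. 160 mm from hinge to lip edge in a straight line. Fixed to the bin.
- heatsink_mid (a point): Finned aluminium heat sink, about 0.2 kg, loose on the bin's floor in its left or right half, roughly square to it: 50 mm deep (its x), 44 mm wide (its y), 64 mm high. Base plate down, five tall upright fins parallel to its x; the outer fins are flat sides to grip across the 44 mm. Point: its centre, 32 mm above its underside; z up.
- transformer_mid (a point): Small transformer with dark steel core and black winding cover, about 0.35 kg, in the other half of the bin, to be left there: 50 mm deep (its x), 46 mm wide, 60 mm high. Point: its centre, half-way up.
- board: Tan flat work board, fixed on the bench, on the robot's right: 240 mm (its x) by 220 mm (its y), 10 mm thick. Origin: centre of its underside. Its far part (+x side) has the pliers lying on it; the near part and the middle are clear.
- screwdriver_mid (a point): Screwdriver 170 mm long with black handle, lying crosswise on the bench at the back, beyond the gap between bin and board. Point: the middle of its length, at its underside. Bystander.
- washbottle: White wash bottle with blue cap, 64 mm across, 150 mm high, standing behind the bin. Origin: centre of its underside. Bystander.
- pliers: Pliers with green grips, 120 mm long, 15 mm high, lying across the board, about 85 mm beyond (+x) its centre. Origin: at the joint, on the underside. Bystander.
- tipcleaner: Open brass cup, 68 mm across, 60 mm high, at the back of the bench. Origin: centre of its underside. Bystander.
- fluxjar: Amber jar with black lid, 56 mm across, 60 mm high, standing beside the bin on its left (+y), over 25 mm clear of it. Origin: centre of its underside. Bystander.
- heatsink: The heat sink itself, the same thing as heatsink_mid, with the origin at the centre of its underside.

How it is judged (in metres and radians):
On the way, in this order (a step that is already met when the one before it is completed fails the run):
1. the flap is raised by more than 0.4 rad (value of joint flap above 0.4 rad), for 0.1 s.
2. the heat sink is out of the bin (its centre over 160 mm from the bin's centre, seen from above) (horizontal distance between heatsink_mid and bin above 0.16 m), for 0.1 s.
At the end, for the whole second after the job is handed in: The heat sink stands flat, fins up (within 0.1 rad), at rest on the board, its centre at least 30 mm in from the board's front and back edges and 25 mm from its side edges, and the flap is shut (under 0.06 rad) (x of heatsink_mid in the frame of board between -0.09 and 0.09 m and y of heatsink_mid in the frame of board between -0.085 and 0.085 m and z of heatsink_mid in the frame of board between 0.038 and 0.047 m and angle between heatsink_mid's own z axis and vertical below 0.1 rad and linear speed of heatsink below 0.02 m/s and value of joint flap below 0.06 rad); the robot touches nothing.
It fails at once if the heat sink is dropped or thrown (moves faster than 0.6 m/s with no finger on it) (contact force between heatsink and the fingers below 0.05 N and linear speed of heatsink above 0.6 m/s).
It fails at once if the transformer is moved more than 40 mm (distance of transformer_mid from where it was at the start of the episode above 0.04 m).
It fails at once if the transformer is tipped by more than 0.5 rad (angle between transformer_mid's own z axis and vertical above 0.5 rad).
It fails at once if the screwdriver, wash bottle, pliers, brass cup or amber jar is moved more than 30 mm (distance of any of screwdriver_mid, washbottle, pliers, tipcleaner, fluxjar from where it was at the start of the episode above 0.03 m).
It also fails if it takes over 58 s, if anything falls off the work surface, if the arm or the gripper's body presses on something with over 40 N, if the wrist force passes 120 N, or if a joint passes its speed limit or range.

## Robot

A 6-joint arm with a two-finger parallel gripper is mounted at the origin on the work surface. World frame = base frame: x ahead of the robot, y to its left, z up, the work surface at z = 0. Lengths are in mm, angles in degrees, forces in N, time in s.
With the tool pointing down it reaches from about 325 to 875 mm from the base axis. Payload 4.4 kg.
Tool frame: the origin (TCP) lies at the very end of the fingers, on their centre line; the grasp point (between the pads) lies ctrl.grasp_offset behind it (ctrl.grasp_offset is the distance from the TCP to the grasp point, in mm); z points along the fingers, x is the direction in which the jaws open and shut, and the axes are right-handed (so a half turn about z gives the same grasp; the last joint's range is limited). The gripper opens to 85 mm and grips with 20 to 120 N. Pads are 22 mm wide; open, the fingers measure 114 mm over their backs; the gripper's body (76 mm by 85 mm) begins 54 mm behind the grasp point. The pads swing forward as they close: fully open they stand 13 mm farther back than shut.
Start: joints at [55.319, 11.837, 88.321, -0, 79.842, -8.623], TCP at [252.597, 516.548, 231.282] pointing down, gripper open.
Joint ranges: [-156.59, 156.59], [-49.26, 127.26], [12.9, 141.05], [-63.56, 243.56], [4.71, 150.69], [-161.64, 161.64]. Speed limits (degrees/s): [159.86, 159.86, 180, 180, 180, 180].

## Interface

Orientations are given as a 3x3 rotation matrix whose columns are the frame's x, y, z axes.
In Python, from workcell import monitor, cams, workorder, ctrl gives the robot as it stands.
- The arm moves only by the tool carry_out, never from a script. Its argument "steps" is text: rows parted by semicolons, each of 6 numbers parted by spaces: the shift along the tool's x, y, z in units of 30 mm (1.0 is 30 mm), then the turn, a rotation vector about the tool's x, y, z in units of 5 degrees (1.0 is 5 degrees). A call has 1 to 10 rows; each row shifts and turns the commanded pose from where the row before left it, along the tool's axes as they then stand; what a row does not reach is not made up. A row lasts 1/12 s, in which the tool goes at most 41.7 mm and 7.16 degrees, less where a joint would pass 70% of its speed; a pose out of reach is approached as far as the arm can. A call is refused whole if a number of a shift passes 1 or a number of a turn 1, either way. A call with a gripper value outside its range is refused whole. "hand" is the gripper's target within -1 to 1 (shut at 1, half-way at 0, fully open at -1), set as the call begins (left out, the last holds). The fingers move at their own pace and stop on an object; "force" is the grip in N (left out, the last holds). Time passes only in rows, so rows that do not move let the fingers close. It gives the time, the measured TCP pose, the force and the opening at its end, in the units of the state.
- monitor.sense(): the state, without advancing time (a new reading comes with each control period).
- cams.get_image(name): name is "scene" or "side" or "wrist"; returns (picture, depth): 420x560x3 uint8, blue, green, red; 420x560 float32, mm along the optical axis (not along the pixel's ray), 0 where there is no reading.
- cams.camera_model(name): a dict with "intrinsics" (3x3 intrinsics, pixels), "origin" and "attitude" of the camera in the world. Camera axes: x right, y up, looking along -z (the intrinsics and any distortion apply to the point x, -y, -z); pixel columns grow to the right and rows downward; lengths in mm; the calibration is good to about 2 mm. A picture is of the moment at which its call begins: read the wrist's pose just before it. camera_model takes no time and is no camera call; for the wrist camera it gives the pose at the moment of the call.
- workorder.close_job(): hands the job in, once; it reports no verdict.
The state is a dict: "time": time; "joint_pos": joint angles; "joint_velocities": joint speeds; "tau": joint torques, N m; "ee_pos": TCP position; "eef_rot": TCP orientation; "wrist_force": force on the tool from outside, world axes, zero at the start; "wrist_torque": the same for the moment, N m; "width": finger opening in mm.
Only numpy, scipy, OpenCV 4.12 (cv2) and the standard library are available. Lean on these libraries where they do the work, as an engineer would, in place of code of your own. Each camera call takes 0.05 s, during which the arm holds its last target.

## Working session

There is one attempt and no reset: what is moved stays moved. The work goes in short steps, Python scripts to look and compute and a tool call to move; the robot and the scene stay as the last step left them, time stands still between calls to the robot, and variables do not carry over. Pictures are saved under pics/ and viewed, and the job is handed in when it is done.

Besides the shell and the picture viewer there is one more tool, called after "Request:" by a JSON object that holds its "method" and its "body", one argument or row to a line. carry_out: Moves the arm, as the interface text tells. Its arguments: {"type":"object","properties":{"steps":{"type":"string"},"hand":{"type":"number"},"force":{"type":"number"}},"required":["steps"]}

```bash
ls; mkdir -p pics; cat > h.py <<'E'
import numpy as np, cv2
from workcell import monitor, cams, workorder, ctrl
E
python3 - <<'E'
from h import *
s=monitor.sense()
for k,v in s.items(): print(k,np.round(v,3).tolist())
print(ctrl.grasp_offset)
for n in ["scene","side","wrist"]:
    m=cams.camera_model(n); print(n,{k:np.round(v,3).tolist() if not isinstance(v,str) else v for k,v in m.items()})
    p,d=cams.get_image(n); cv2.imwrite(f"pics/{n}0.png",p); np.savez(f"{n}0.npz",p=p,d=d,K=m["intrinsics"],o=m["origin"],R=m["attitude"])
E
```

```text
pics
time 0.0
joint_pos [55.32, 11.884, 88.404, 0.001, 79.842, -8.622]
joint_velocities [-0.03, -0.05, -0.02, 0.069, -0.03, -0.023]
tau [-0.001, -38.304, -29.159, -0.0, 0.011, 0.0]
ee_pos [252.153, 515.927, 230.133]
eef_rot [[0.439, 0.898, -0.001], [0.898, -0.439, -0.002], [-0.002, -0.0, -1.0]]
wrist_force [0.648, -0.205, -0.439]
wrist_torque [0.036, 0.059, 0.048]
width 85.14
18.700000000000003
scene {'intrinsics': [[483.961, 0.0, 270.039], [0.0, 483.961, 213.414], [0.0, 0.0, 1.0]], 'origin': [1144.004, -506.317, 1189.285], 'attitude': [[0.722, -0.578, 0.381], [0.692, 0.595, -0.408], [0.009, 0.558, 0.83]]}
side {'intrinsics': [[488.286, 0.0, 282.41], [0.0, 488.286, 200.743], [0.0, 0.0, 1.0]], 'origin': [479.636, 846.312, 1102.416], 'attitude': [[-0.977, 0.171, -0.125], [-0.212, -0.752, 0.625], [0.013, 0.637, 0.771]]}
wrist {'intrinsics': [[318.954, 0.0, 278.513], [0.0, 318.954, 213.071], [0.0, 0.0, 1.0]], 'origin': [193.885, 544.979, 372.995], 'attitude': [[0.438, -0.869, -0.231], [0.899, 0.423, 0.115], [-0.002, -0.257, 0.966]]}
```

View pics/scene0.png

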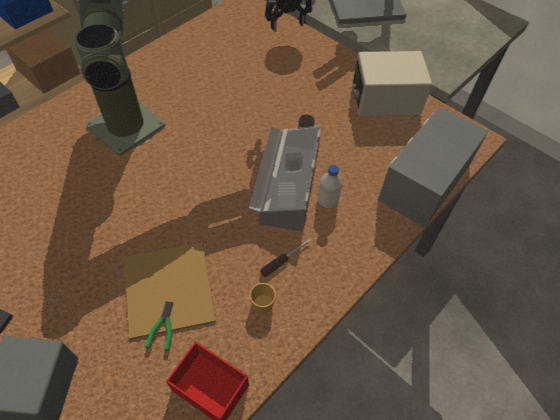

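View pics/side0.png

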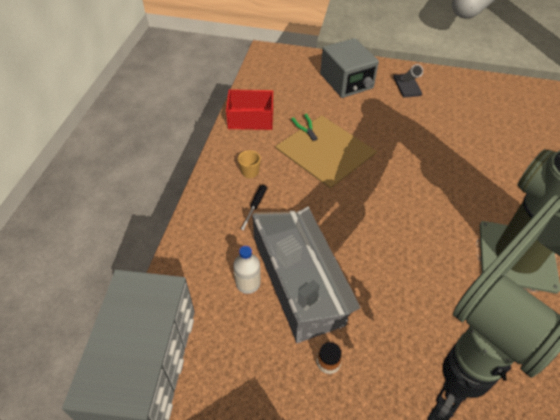

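View pics/wrist0.png

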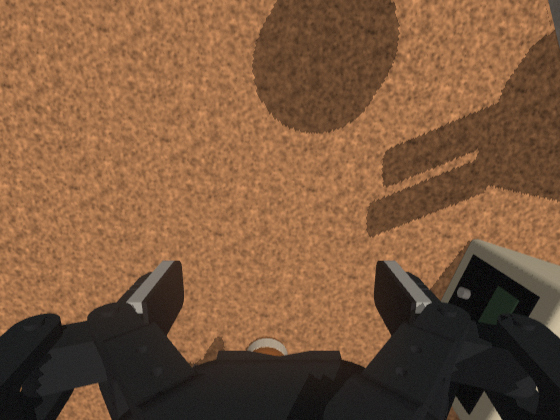

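The scene view shows the bin at about (287,175), with the finned heat sink in its right half (~(287,188)) and the transformer in the left half (~(293,160)). The board is at about (168,290), with the pliers at its far end. I'll enlarge the bin to read its corners.

```bash
python3 - <<'E'
import numpy as np, cv2
a=np.load("scene0.npz"); b=np.load("side0.npz")
cv2.imwrite("pics/sc.png",cv2.resize(a["p"][110:240,235:355],None,fx=5,fy=4.5,interpolation=cv2.INTER_CUBIC)[:600])
cv2.imwrite("pics/si.png",cv2.resize(b["p"][200:345,230:370],None,fx=4,fy=4,interpolation=cv2.INTER_CUBIC))
E
```

```text
(no output)
```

View pics/sc.png

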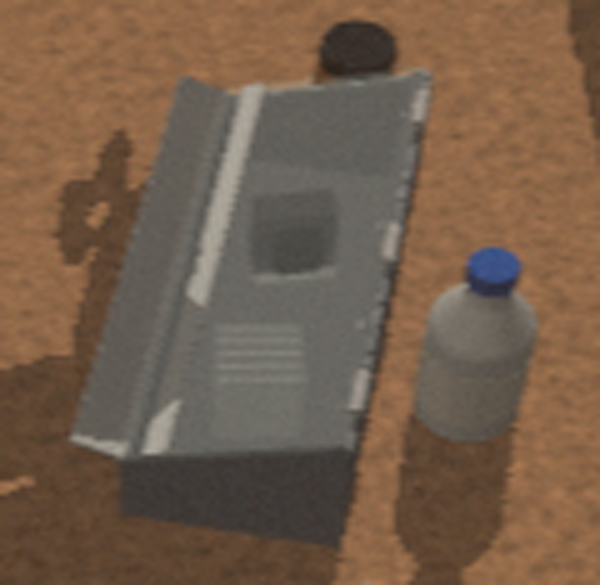

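View pics/si.png

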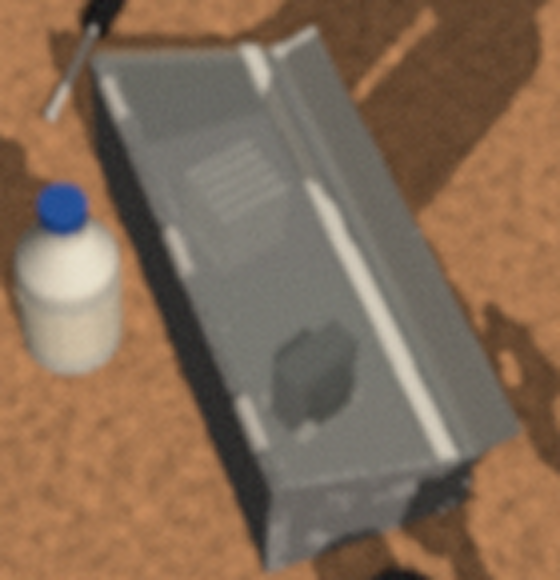

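```bash
cat >> h.py <<'E'
def ray(cam,u,v,z):
    m=np.load(cam+"0.npz"); K,R,o=m["K"],m["R"],m["o"]
    a=np.linalg.inv(K)@[u,v,1]; d=R@np.array([a[0],-a[1],-a[2]])
    return o+d*(z-o[2])/d[2]
E
python3 - <<'E'
from h import *
S=lambda u,v,z: np.round(ray("scene",235+(u+.5)/5-.5,110+(v+.5)/4.5-.5,z)[:2],1)
D=lambda u,v,z: np.round(ray("side",230+(u+.5)/4-.5,200+(v+.5)/4-.5,z)[:2],1)
print("lipL",S(183,77,74),D(518,430,74)); print("lipR",S(72,440,74),D(318,30,74))
print("hinL",S(430,72,114),D(270,490,114)); print("hinR",S(353,447,114),D(95,60,114))
for n,a,b in [("FL",(216,325),(288,185)),("BL",(302,325),(225,220)),("FR",(216,380),(250,140)),("BR",(304,380),(187,172))]:
    print(n,S(*a,68),D(*b,68))
# board by colour
m=np.load("scene0.npz"); p=m["p"]
for y,x in [(300,140),(260,180),(320,200),(290,240),(350,100),(290,160)]: print((x,y),p[y,x], cv2.cvtColor(p[y:y+1,x:x+1],cv2.COLOR_BGR2HSV)[0,0])
E
python3 - <<'E'
import sys; sys.path.insert(0,'.')
import cv2
p=cv2.imread('pics/scene0.png'); cv2.imwrite('pics/bd.png',cv2.resize(p[235:355,110:230],None,fx=5,fy=5,interpolation=cv2.INTER_CUBIC))
E
```

```text
lipL [406.2 282.7] [405.1 286.5]
lipR [575.7  15.7] [571.3  19. ]
hinL [537.5 363.1] [536.1 373.8]
hinR [708.3  98.9] [702.8 107.2]
FL [568.5 141. ] [567.9 143.6]
BL [604.6 176.1] [601.7 178.4]
FR [598.9 108.8] [598.6 114.4]
BR [635.1 144. ] [633. 148.]
(140, 300) [ 71 120 152] [ 18 136 152]
(180, 260) [ 67 115 149] [ 18 140 149]
(200, 320) [ 67 117 148] [ 19 140 148]
(240, 290) [ 66  96 133] [ 13 128 133]
(100, 350) [ 70 101 141] [ 13 128 141]
(160, 290) [ 71 120 151] [ 18 135 151]
```

View pics/bd.png

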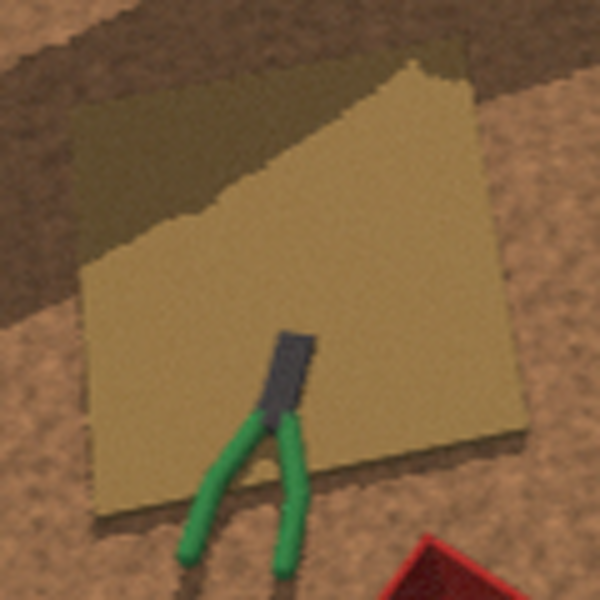

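```bash
cat >> h.py <<'E'
from scipy.spatial.transform import Rotation as Rn
BO=np.array([568.5,201.5]); BA=np.radians(32.2); HS=np.array([601.,144.3])
def bframe(p):
    d=np.array(p[:2])-BO; c,s=np.cos(BA),np.sin(BA); return np.array([c*d[0]+s*d[1],-s*d[0]+c*d[1],p[2]])
def rot(az,pitch):
    a,p=np.radians([az,pitch]); d=np.array([np.cos(p)*np.cos(a),np.cos(p)*np.sin(a),-np.sin(p)]); x=np.array([-np.sin(a),np.cos(a),0])
    return np.c_[x,np.cross(d,x),d]
def onl(xb,z,az=44.):   # point on vertical plane az through heat sink centre at bin-x xb
    a=np.radians(az); u=np.array([np.cos(a),np.sin(a)]); x0=bframe([*HS,0])[0]
    return np.array([*(HS+u*(xb-x0)/np.cos(a-BA)),z])
def rows(P,R,n,start=None):
    if start is None:
        s=monitor.sense(); p0,R0=np.array(s["ee_pos"]),np.array(s["eef_rot"])
    else: p0,R0=start
    r=Rn.from_matrix(R0.T@R).as_rotvec()/n; M=np.zeros((3,3))
    for k in range(n): M+=Rn.from_rotvec(r*k).as_matrix()
    sh=np.linalg.solve(M,R0.T@(np.array(P)-p0))
    print("n",n,"row:",np.round(np.r_[sh/30,np.degrees(r)/5],2).tolist())
    return P,R
def st():
    s=monitor.sense(); R=np.array(s["eef_rot"]); d=R[:,2]
    print("t %.2f"%s["time"],"tcp",np.round(s["ee_pos"],1),"bin",np.round(bframe(s["ee_pos"]),1),"az %.1f pitch %.1f"%(np.degrees(np.arctan2(-R[0,0],R[1,0])),np.degrees(np.arcsin(-d[2]))),"F",np.round(s["wrist_force"],1),"w %.1f"%s["width"],"J",np.round(s["joint_pos"],0))
E
python3 - <<'E'
from h import *
B=lambda u,v:np.round(ray("scene",110+(u+.5)/5-.5,235+(v+.5)/5-.5,10)[:2],1)
c=[B(72,108),B(465,40),B(525,430),B(95,515)]; print(c, np.mean(c,axis=0))
print("plier",B(290,335),B(270,420))
print("HS bin",bframe([*HS,0]))
for k in [(-150,120),(-80,45),(6,34)]: print(onl(*k))
q=rows(onl(-150,130),rot(44,50),22)
E
```

```text
[array([ 411.7, -310.5]), array([ 534.9, -130.4]), array([ 729.3, -263.1]), array([ 607.9, -442.4])] [ 570.95 -286.6 ]
plier [ 602.8 -313.1] [ 631.7 -350. ]
HS bin [ -2.97924509 -65.72072807   0.        ]
[492.95892958  39.96595108 120.        ]
[544.39979542  89.64181779  45.        ]
[607.59857346 150.67216832  34.        ]
n 22 row: [-0.83, 0.25, 0.18, -0.32, 0.22, -0.61]
```

Request:
{"method": "carry_out", "body": {
  "steps": "-0.83 0.25 0.18 -0.32 0.22 -0.61;-0.83 0.25 0.18 -0.32 0.22 -0.61;-0.83 0.25 0.18 -0.32 0.22 -0.61;-0.83 0.25 0.18 -0.32 0.22 -0.61;-0.83 0.25 0.18 -0.32 0.22 -0.61;-0.83 0.25 0.18 -0.32 0.22 -0.61;-0.83 0.25 0.18 -0.32 0.22 -0.61;-0.83 0.25 0.18 -0.32 0.22 -0.61",
  "hand": 1,
  "force": 40
}}

```text
time: 0.82
ee_pos: [262.2, 310.4, 183.5]
eef_rot: [[0.009, 0.968, 0.249], [0.995, -0.034, 0.094], [0.1, 0.247, -0.964]]
wrist_force: [0.9, 0.4, 0.0]
width: 0.2
```

```bash
python3 -c "
from h import *
st(); rows(onl(-150,130),rot(44,50),14); print(monitor.sense()['eef_rot'])"
```

```text
t 0.82 tcp [262.2 310.4 183.5] bin [-201.1  255.4  183.5] az -0.5 pitch 74.5 F [0.9 0.4 0. ] w 0.2 J [ 42. -16. 123.  -6.  59. -44.]
n 14 row: [-0.83, 0.24, 0.19, -0.32, 0.22, -0.61]
[[ 0.00949786  0.96833493  0.24947396]
 [ 0.99494888 -0.03408431  0.09441924]
 [ 0.0999326   0.24731706 -0.96376748]]
```

```bash
python3 -c "
from h import *
q=rows([410,170,190],rot(22,68),8); rows(onl(-150,130),rot(44,50),9,q)"
```

```text
n 8 row: [-0.68, 0.51, 0.09, -0.16, 0.04, -0.58]
n 9 row: [-0.58, -0.1, 0.19, -0.4, 0.25, -0.42]
```

Request:
{"method": "carry_out", "body": {
  "steps": "-0.68 0.51 0.09 -0.16 0.04 -0.58;-0.68 0.51 0.09 -0.16 0.04 -0.58;-0.68 0.51 0.09 -0.16 0.04 -0.58;-0.68 0.51 0.09 -0.16 0.04 -0.58;-0.68 0.51 0.09 -0.16 0.04 -0.58;-0.68 0.51 0.09 -0.16 0.04 -0.58;-0.68 0.51 0.09 -0.16 0.04 -0.58;-0.68 0.51 0.09 -0.16 0.04 -0.58"
}}

```text
time: 1.48
ee_pos: [409.8, 169.2, 191.0]
eef_rot: [[-0.373, 0.86, 0.348], [0.928, 0.346, 0.139], [-0.001, 0.374, -0.927]]
wrist_force: [0.1, -0.0, 0.4]
width: 0.0
```

Request:
{"method": "carry_out", "body": {
  "steps": "-0.58 -0.1 0.19 -0.4 0.25 -0.42;-0.58 -0.1 0.19 -0.4 0.25 -0.42;-0.58 -0.1 0.19 -0.4 0.25 -0.42;-0.58 -0.1 0.19 -0.4 0.25 -0.42"
}}

```text
time: 1.82
ee_pos: [437.6, 107.3, 165.1]
eef_rot: [[-0.523, 0.741, 0.421], [0.853, 0.447, 0.272], [0.013, 0.501, -0.865]]
wrist_force: [0.0, 0.8, -0.2]
width: -0.2
```

```bash
python3 -c "
from h import *
st();rows(onl(-150,130),rot(44,50),5);rows(onl(-130,110),rot(38,50),5)"
```

```text
t 1.82 tcp [437.6 107.3 165.1] bin [-161.    -9.9  165.1] az 31.5 pitch 59.9 F [ 0.   0.8 -0.2] w -0.2 J [ -12.  -17.  130.   28.   49. -149.]
n 5 row: [-0.58, -0.1, 0.21, -0.39, 0.26, -0.43]
n 5 row: [-0.56, -0.05, 0.41, -0.4, 0.12, -0.23]
```

```bash
cat > kin.py <<'E'
from h import *
import itertools
def ori(J,s):
    j=np.array(J)
    return (Rn.from_euler('z',j[0],degrees=True)*Rn.from_euler('y',j[1]+j[2],degrees=True)*Rn.from_euler('z',s[0]*j[3],degrees=True)*Rn.from_euler('y',j[4],degrees=True)*Rn.from_euler('z',s[1]*j[5]+s[2],degrees=True)).as_matrix()
E
python3 - <<'E'
from kin import *
s=monitor.sense(); J=s["joint_pos"]; R=np.array(s["eef_rot"]); print(np.round(J,2).tolist(),np.round(R,4).tolist(),s["ee_pos"])
J0=[55.32,11.884,88.404,.001,79.842,-8.622]; R0=np.array([[0.439, 0.898, -0.001], [0.898, -0.439, -0.002], [-0.002, -0.0, -1.0]])
for s in itertools.product([1,-1],[1,-1],[0,90,180,270]):
    print(s, np.round([np.degrees(Rn.from_matrix(ori(a,s).T@b).magnitude()) for a,b in((J0,R0),(J,R))],1))
E
```

```text
[-12.37, -16.82, 129.53, 28.25, 48.72, -149.06] [[-0.5225, 0.7414, 0.4211], [0.8525, 0.4465, 0.2717], [0.0135, 0.5009, -0.8654]] [437.57974394 107.31282764 165.07853556]
(1, 1, 0) [180. 180.]
(1, 1, 90) [90. 90.]
(1, 1, 180) [0. 0.]
(1, 1, 270) [90. 90.]
(1, -1, 0) [162.8 118.1]
(1, -1, 90) [ 72.8 151.9]
(1, -1, 180) [17.2 61.9]
(1, -1, 270) [107.2  28.1]
(-1, 1, 0) [180.  143.6]
(-1, 1, 90) [ 90.  132.6]
(-1, 1, 180) [ 0.  56.5]
(-1, 1, 270) [90.  64.9]
(-1, -1, 0) [162.8  87.8]
(-1, -1, 90) [ 72.8 169.8]
(-1, -1, 180) [ 17.2 107. ]
(-1, -1, 270) [107.2  43. ]
```

```bash
cat >> kin.py <<'E'
E3=lambda a,d:Rn.from_euler(a,d,degrees=True).as_matrix()
def basis(J):
    A=E3('z',J[0]); B=A@E3('y',J[1]); C=A@E3('y',J[1]+J[2]); D=C@E3('z',J[3]); G=D@E3('y',J[4])
    # h(z), e, a2, a3, L, w(y at wrist), a1, b
    return np.c_[[0,0,1],A[:,1],B[:,2],C[:,2],G[:,2],D[:,1],A[:,0],C[:,0]]
E
python3 - <<'E'
from kin import *
s=monitor.sense()
dat=[([55.32,11.884,88.404,.001,79.842,-8.622],[252.153,515.927,230.133],1),([42,-16,123,-6,59,-44],[262.2,310.4,183.5],.1),(s["joint_pos"],s["ee_pos"],1)]
for c in ([0,1,2,3,4],[0,1,2,3,4,5],[0,1,2,3,4,6],[0,1,2,3,4,7],[0,2,3,4,5]):
    A=np.vstack([w*basis(J)[:,c] for J,p,w in dat]); y=np.hstack([w*np.array(p) for J,p,w in dat])
    x,_,rk,sv=np.linalg.lstsq(A,y,rcond=None); print(c,np.round(x,1),np.round(A@x-y,1),np.round(sv,2))
E
```

```text
[0, 1, 2, 3, 4] [144.9  86.  498.2 473.4 317.2] [ 0.1 -0.2  0.6 -0.9 -0.5 -0.4  0.1  0.2 -0.5] [2.48 1.43 1.31 0.29 0.2 ]
[0, 1, 2, 3, 4, 5] [143.4  83.9 498.9 473.3 316.9   2.3] [ 0.  -0.   0.1 -0.9 -0.5 -0.5  0.1 -0.  -0.1] [2.49 1.99 1.31 0.34 0.22 0.18]
[0, 1, 2, 3, 4, 6] [142.1  86.2 498.2 467.4 316.    6. ] [ 0.  -0.   0.  -0.9 -0.5 -0.4  0.1 -0.   0. ] [2.52 1.88 1.43 0.3  0.2  0.09]
[0, 1, 2, 3, 4, 7] [287.8  86.2 453.4 500.6 316.   97.6] [ 0.  -0.  -0.  -0.2  0.2 -0.5  0.  -0.   0. ] [2.78 1.44 1.42 0.42 0.21 0.01]
[0, 2, 3, 4, 5] [ 91.8 540.8 467.8 325.9  84.8] [  2.9   1.8 -18.5  -2.   -1.9  -3.2  -0.6  -8.1  18.8] [2.49 1.44 1.28 0.27 0.21]
```

```bash
cat >> kin.py <<'E'
from scipy.optimize import least_squares
X5=np.array([144.9,86,498.2,473.4,317.2])
LO=np.array([-156.59,-49.26,12.9,-63.56,4.71,-161.64]);HI=np.array([156.59,127.26,141.05,243.56,150.69,161.64])
def fk(J): return basis(J)[:,:5]@X5, ori(J,(1,1,180))
def ik(P,R,J0):
    def f(J):
        p,r=fk(J); return np.r_[(p-P)/5, Rn.from_matrix(r.T@R).as_rotvec()*57.3]
    o=least_squares(f,J0,x_scale=10); J=(o.x+180)%360-180
    m=np.minimum(J-LO,HI-J); return J,o.cost,m
E
python3 - <<'E'
from kin import *
J=np.array(monitor.sense()["joint_pos"])
W=[("stage",onl(-150,60),50),("under",onl(-88,45),50),("e25",onl(-58,158),38),("e66",onl(30,163),35),("pre",onl(-24,86),60),("grip",onl(6,34),60),("lift",onl(6,110),60)]
flip=np.diag([-1,-1,1])
for fl in (0,1):
  for az in (44,32,20):
    Jk=J+np.array([0,0,0,0,0,180*fl]); 
    for n,P,p in W:
        R=rot(az,p)@(flip if fl else np.eye(3)); Jk,c,m=ik(P,R,Jk)
        print(fl,az,n,np.round(Jk),"cost %.2g"%c,"margin %.0f at J%d"%(m.min(),m.argmin()+1))
for fl in (0,1):
  for az in (44,20,0,-20,-34,-50):
    R=rot(az,60)@(flip if fl else np.eye(3)); Jk,c,m=ik(np.array([546,-264,50]),R,[-25,10,110,0,50,-60+180*fl]); print("board",fl,az,np.round(Jk),"%.2g"%c,"%.0f J%d"%(m.min(),m.argmin()+1))
E
```

```text
0 44 stage [-30.   2. 133.  57.  48. 155.] cost 1.5e-27 margin 7 at J6
0 44 under [-21.   8. 130.  62.  41. 157.] cost 5.7e-27 margin 5 at J6
0 44 e25 [-23.   0. 127.  68.  52. 158.] cost 1.6e-22 margin 4 at J6
0 44 e66 [-13.   7. 122.  76.  45. 158.] cost 8e-26 margin 4 at J6
0 44 pre [  -8.    9.  117.   37.   41. -168.] cost 2.4e-27 margin -6 at J6
0 44 grip [  -5.   16.  116.   42.   35. -171.] cost 9.3e-28 margin -10 at J6
0 44 lift [  -5.   10.  112.   34.   43. -162.] cost 1.4e-24 margin 0 at J6
0 32 stage [-27.  -2. 137.  62.  39. 162.] cost 1.8e-24 margin -1 at J6
0 32 under [-17.   5. 134.  68.  32. 164.] cost 3.5e-25 margin -2 at J6
0 32 e25 [-19.  -4. 132.  73.  40. 164.] cost 5.8e-23 margin -3 at J6
0 32 e66 [ -8.   3. 126.  84.  32. 161.] cost 8.5e-24 margin 1 at J6
0 32 pre [  -5.    7.  119.   33.   34. -152.] cost 1.3e-25 margin 10 at J6
0 32 grip [  -2.   14.  118.   38.   27. -155.] cost 4.2e-27 margin 6 at J6
0 32 lift [  -2.    8.  114.   29.   36. -145.] cost 8.1e-23 margin 17 at J6
0 20 stage [-22.  -5. 140.  66.  28. 172.] cost 1.2e-21 margin -11 at J6
0 20 un
[... 1912 characters left out ...]

board 0 44 [-50.  22. 105.  35.  61. 157.] 6.2e-28 5 J6
board 0 20 [-48.  16. 114.  40.  46. 174.] 8.9e-28 -13 J6
board 0 0 [ -45.   12.  119.   40.   34. -165.] 2.7e-27 -4 J6
board 0 -20 [ -39.   10.  121.   25.   22. -130.] 8.7e-20 17 J5
board 0 -34 [-34.  10. 121.  -0.  19. -90.] 9.4e-23 14 J5
board 0 -50 [-28.  11. 119. -27.  24. -46.] 2.3e-26 19 J5
board 1 44 [-50.  22. 105.  35.  61. -23.] 2.2e-25 36 J3
board 1 20 [-48.  16. 114.  40.  46.  -6.] 2.2e-27 27 J3
board 1 0 [-45.  12. 119.  40.  34.  15.] 6.1e-28 22 J3
board 1 -20 [-39.  10. 121.  25.  22.  50.] 8.9e-20 17 J5
board 1 -34 [-34.  10. 121.  -0.  19.  90.] 9.3e-23 14 J5
board 1 -50 [-28.  11. 119. -27.  24. 134.] 2.3e-27 19 J5
```

```bash
python3 - <<'E'
from h import *
for n in ["scene","side"]:
    p,d=cams.get_image(n); cv2.imwrite(f"pics/{n}1.png",p); np.savez(f"{n}1.npz",p=p,d=d)
    m=np.load(n+"0.npz"); s=monitor.sense(); q=m["R"].T@(np.array(s["ee_pos"])-np.array(s["eef_rot"])[:,2]*80-m["o"]); u=m["K"]@(q*[1,-1,-1]); u=u/u[2]; print(u)
    x,y=int(u[0]),int(u[1]); c=p[max(0,y-75):y+75,max(0,x-75):x+75]; cv2.imwrite(f"pics/{n}1c.png",cv2.resize(c,None,fx=4,fy=4,interpolation=cv2.INTER_CUBIC))
E
```

```text
[220.46617187 123.59954832   1.        ]
[378.71160677 197.88849198   1.        ]
```

View pics/scene1c.png

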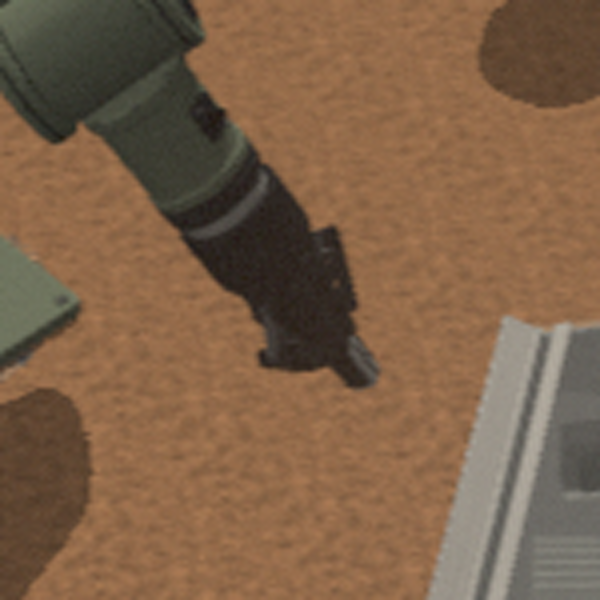

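View pics/side1c.png

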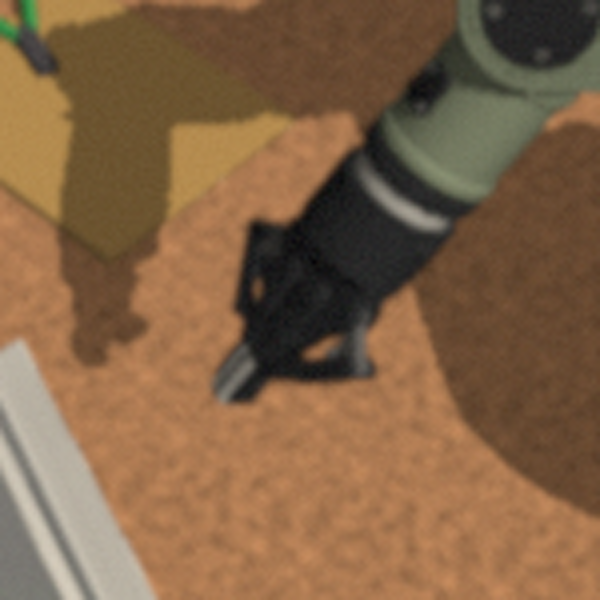

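```bash
python3 - <<'E'
from h import *
s=monitor.sense(); R=np.array(s["eef_rot"]); c=np.array(cams.camera_model("wrist")["origin"]); print(c,np.array(s["ee_pos"])-143*R[:,2]-65*R[:,1])
for n in ["scene","side"]:
    m=np.load(n+"0.npz"); d=np.load(n+"1.npz")["d"]
    for k in (c,):
        q=m["R"].T@(k-m["o"]); u=m["K"]@(q*[1,-1,-1]); u/=u[2]; x,y=u[:2].astype(int); print(n,u[:2],"expected depth",-q[2],"seen",d[y-4:y+5:4,x-4:x+5:4].round())
E
```

```text
[328.95256356  38.420333   255.12020319] [328.86442273  38.18930835 255.34835756]
scene [188.79485528 111.98564114] expected depth 1307.816437183002 seen [[1689. 1682. 1254.]
 [1668. 1672. 1671.]
 [1657. 1665. 1656.]]
side [414.16388048 182.75452875] expected depth 1138.9046947860872 seen [[1066. 1074. 1489.]
 [1071. 1078. 1490.]
 [1082. 1472. 1475.]]
```

```bash
cat >> kin.py <<'E'
FL=np.diag([-1,-1,1])
def frot(az,p): return rot(az,p)@FL
def stf():
    s=monitor.sense(); R=np.array(s["eef_rot"])@FL; d=R[:,2]; yu=R[:,1]
    C=np.array(s["ee_pos"])+11*yu
    print("t %.2f"%s["time"],"tcp",np.round(s["ee_pos"],1),"bin",np.round(bframe(s["ee_pos"]),1),"C",np.round(bframe(C),1),"az %.1f pitch %.1f roll %.1f"%(np.degrees(np.arctan2(-R[0,0],R[1,0])),np.degrees(np.arcsin(-d[2])),np.degrees(np.arcsin(R[2,0]))),"F",np.round(s["wrist_force"],1),"w %.1f"%s["width"],"J",np.round(s["joint_pos"],0))
E
python3 - <<'E'
from kin import *
q=rows(onl(-150,100),frot(44,50),36)
s=monitor.sense(); p0,R0=np.array(s["ee_pos"]),np.array(s["eef_rot"]); J=s["joint_pos"]
r=Rn.from_matrix(R0.T@q[1]).as_rotvec()
for f in np.linspace(0,1,9):
    R=R0@Rn.from_rotvec(r*f).as_matrix(); J,c,m=ik(p0+f*(q[0]-p0),R,J); print(np.round(J),"%.0f"%m.min(),R[:,2].round(2))
E
```

```text
n 36 row: [-0.05, 0.12, 0.04, 0.05, 0.08, 0.93]
[ -13.  -17.  130.   28.   49. -149.] 12 [ 0.42  0.27 -0.87]
[ -15.  -14.  129.   30.   51. -131.] 13 [ 0.39  0.29 -0.87]
[ -17.  -12.  128.   32.   52. -114.] 13 [ 0.37  0.32 -0.87]
[-20.  -9. 128.  35.  54. -98.] 14 [ 0.36  0.36 -0.86]
[-22.  -7. 128.  38.  54. -83.] 13 [ 0.36  0.39 -0.85]
[-25.  -6. 128.  42.  55. -67.] 13 [ 0.37  0.42 -0.83]
[-27.  -4. 129.  45.  54. -51.] 12 [ 0.4   0.44 -0.8 ]
[-29.  -3. 130.  49.  53. -35.] 11 [ 0.43  0.45 -0.78]
[-30.  -2. 131.  52.  52. -18.] 10 [ 0.46  0.45 -0.77]
```

Request:
{"method": "carry_out", "body": {
  "steps": "0 0 0 0.05 0.08 0.93;0 0 0 0.05 0.08 0.93;0 0 0 0.05 0.08 0.93;0 0 0 0.05 0.08 0.93;0 0 0 0.05 0.08 0.93;0 0 0 0.05 0.08 0.93;0 0 0 0.05 0.08 0.93;0 0 0 0.05 0.08 0.93;0 0 0 0.05 0.08 0.93;0 0 0 0.05 0.08 0.93"
}}

```text
time: 2.75
ee_pos: [437.2, 109.1, 165.5]
eef_rot: [[0.167, 0.915, 0.367], [0.895, -0.296, 0.332], [0.413, 0.273, -0.869]]
wrist_force: [-0.3, -0.7, 0.0]
width: 0.6
```

Request:
{"method": "carry_out", "body": {
  "steps": "0 0 0 0.05 0.08 0.93;0 0 0 0.05 0.08 0.93;0 0 0 0.05 0.08 0.93;0 0 0 0.05 0.08 0.93;0 0 0 0.05 0.08 0.93;0 0 0 0.05 0.08 0.93;0 0 0 0.05 0.08 0.93;0 0 0 0.05 0.08 0.93;0 0 0 0.05 0.08 0.93;0 0 0 0.05 0.08 0.93"
}}

```text
time: 3.58
ee_pos: [437.2, 109.0, 165.4]
eef_rot: [[0.762, 0.533, 0.367], [0.385, -0.829, 0.406], [0.521, -0.168, -0.837]]
wrist_force: [0.5, -0.4, 0.3]
width: -0.0
```

Request:
{"method": "carry_out", "body": {
  "steps": "0 0 0 0.05 0.08 0.93;0 0 0 0.05 0.08 0.93;0 0 0 0.05 0.08 0.93;0 0 0 0.05 0.08 0.93;0 0 0 0.05 0.08 0.93;0 0 0 0.05 0.08 0.93;0 0 0 0.05 0.08 0.93;0 0 0 0.05 0.08 0.93;0 0 0 0.05 0.08 0.93;0 0 0 0.05 0.08 0.93"
}}

```text
time: 4.42
ee_pos: [437.2, 109.0, 165.4]
eef_rot: [[0.893, -0.16, 0.42], [-0.357, -0.821, 0.445], [0.273, -0.547, -0.791]]
wrist_force: [0.3, -0.3, 0.5]
width: 0.1
```

```bash
python3 -c "
from kin import *
stf();q=rows(onl(-150,100),frot(44,50),6);q=rows(onl(-145,55),frot(44,50),4,q)"
```

```text
t 4.42 tcp [437.2 109.  165.4] bin [-160.4   -8.3  165.4] C [-154.1   -1.6  171.4] az 68.2 pitch 52.3 roll -15.9 F [ 0.3 -0.3  0.5] w 0.1 J [-22. -14. 131.  43.  56. -28.]
n 6 row: [0.4, 0.4, 0.25, 0.06, 0.07, 0.95]
n 4 row: [-0.0, 0.21, 0.31, 0.0, 0.0, 0.0]
```

Request:
{"method": "carry_out", "body": {
  "steps": "0.4 0.4 0.25 0.06 0.07 0.95;0.4 0.4 0.25 0.06 0.07 0.95;0.4 0.4 0.25 0.06 0.07 0.95;0.4 0.4 0.25 0.06 0.07 0.95;0.4 0.4 0.25 0.06 0.07 0.95;0.4 0.4 0.25 0.06 0.07 0.95;0 0.21 0.31 0 0 0;0 0.21 0.31 0 0 0;0 0.21 0.31 0 0 0;0 0.21 0.31 0 0 0"
}}

```text
time: 5.25
ee_pos: [496.9, 43.4, 54.1]
eef_rot: [[0.699, -0.547, 0.461], [-0.715, -0.537, 0.447], [0.003, -0.642, -0.767]]
wrist_force: [0.2, -0.3, 0.3]
width: -0.1
```

```bash
python3 -c "
from kin import *
stf();q=rows(onl(-89,44),frot(44,50),5)
p,d=cams.get_image('scene'); cv2.imwrite('pics/s2.png',cv2.resize(p[100:230,180:340],None,fx=4,fy=4))
p,d=cams.get_image('wrist'); cv2.imwrite('pics/w2.png',p)"
```

```text
t 5.25 tcp [496.9  43.4  54.1] bin [-144.9  -95.6   54.1] C [-136.6  -93.8   61.2] az 44.3 pitch 50.1 roll -0.2 F [ 0.2 -0.3  0.3] w -0.1 J [-29.  11. 127.  58.  46. -27.]
n 5 row: [-0.0, -0.25, 0.3, 0.0, 0.0, 0.01]
```

View pics/s2.png

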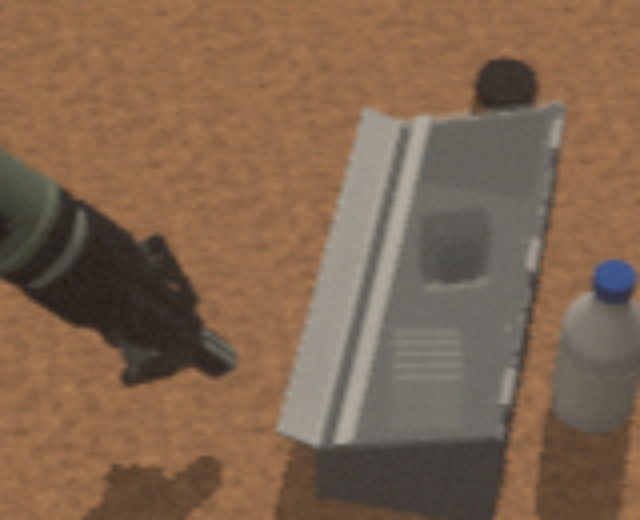

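View pics/w2.png

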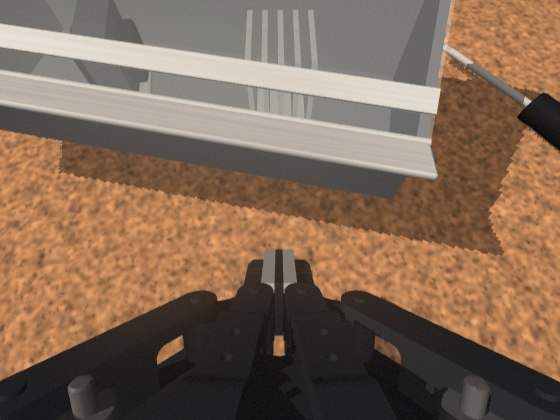

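Request:
{"method": "carry_out", "body": {
  "steps": "0 -0.25 0.3 0 0 0;0 -0.25 0.3 0 0 0;0 -0.25 0.3 0 0 0;0 -0.25 0.3 0 0 0;0 -0.25 0.3 0 0 0"
}}

```text
time: 5.77
ee_pos: [538.9, 83.7, 45.0]
eef_rot: [[0.699, -0.546, 0.462], [-0.715, -0.537, 0.447], [0.004, -0.643, -0.766]]
wrist_force: [-0.2, 0.1, 0.1]
width: 0.0
```

```bash
cat >> kin.py <<'E'
def cw(x,z,p,az=44):
    a=np.radians(p); return onl(x-11*np.sin(a),z-11*np.cos(a),az),frot(az,p)
E
python3 -c "
from kin import *
stf();q=rows(*cw(-78,112,47),6);q=rows(*cw(-51,167,38),6,q);q=rows(*cw(-16,192,35),5,q);q=rows(*cw(14,196,35),4,q);q=rows(*cw(36,172,35),5,q)"
```

```text
t 5.77 tcp [538.9  83.7  45. ] bin [-87.8 -83.9  45. ] C [-79.6 -82.1  52.1] az 44.3 pitch 50.0 roll -0.2 F [-0.2  0.1  0.1] w 0.0 J [-21.  16. 122.  62.  41. -23.]
n 6 row: [-0.0, -0.23, -0.24, 0.1, 0.0, 0.01]
n 6 row: [-0.0, -0.33, -0.09, 0.3, -0.0, 0.0]
n 5 row: [0.0, -0.28, 0.09, 0.12, 0.0, -0.0]
n 4 row: [-0.0, -0.17, 0.19, 0.0, 0.0, 0.0]
n 5 row: [0.0, 0.05, 0.21, 0.0, 0.0, 0.0]
```

Request:
{"method": "carry_out", "body": {
  "steps": "0 -0.23 -0.24 0.1 0 0;0 -0.23 -0.24 0.1 0 0;0 -0.23 -0.24 0.1 0 0;0 -0.23 -0.24 0.1 0 0;0 -0.23 -0.24 0.1 0 0;0 -0.23 -0.24 0.1 0 0"
}}

```text
time: 6.27
ee_pos: [537.8, 84.3, 103.6]
eef_rot: [[0.698, -0.524, 0.488], [-0.716, -0.513, 0.473], [0.002, -0.68, -0.734]]
wrist_force: [-3.7, -3.7, -0.9]
width: -0.2
```

```bash
python3 -c "
from kin import *
stf();q=rows(*cw(-51,167,38),6)
p,d=cams.get_image('side'); cv2.imwrite('pics/s3.png',cv2.resize(p[170:350,210:410],None,fx=3,fy=3))"
```

```text
t 6.27 tcp [537.8  84.3 103.6] bin [-88.4 -82.8 103.6] C [-80.5 -81.1 111.1] az 44.3 pitch 47.2 roll -0.1 F [-3.7 -3.7 -0.9] w -0.2 J [-22.   8. 123.  59.  47. -18.]
n 6 row: [0.0, -0.34, -0.08, 0.31, 0.0, 0.01]
```

View pics/s3.png

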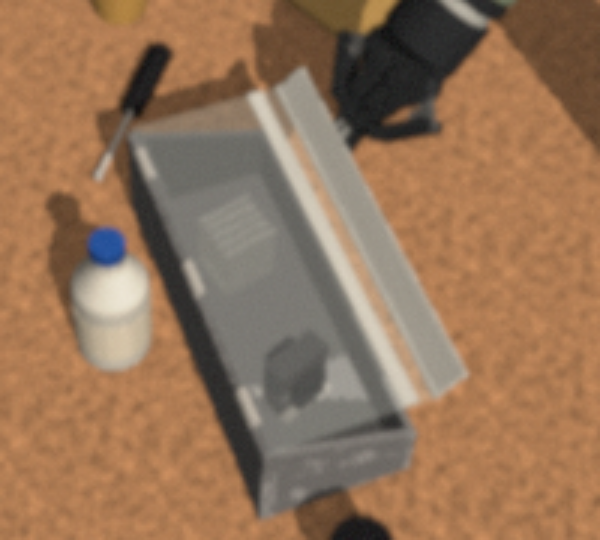

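The side view shows the flap up about 20°, with its lip resting on the fingertips near (345,130). I'll keep raising it.

Request:
{"method": "carry_out", "body": {
  "steps": "0 -0.34 -0.08 0.31 0 0;0 -0.34 -0.08 0.31 0 0;0 -0.34 -0.08 0.31 0 0;0 -0.34 -0.08 0.31 0 0;0 -0.34 -0.08 0.31 0 0;0 -0.34 -0.08 0.31 0 0"
}}

```text
time: 6.82
ee_pos: [561.9, 107.1, 159.5]
eef_rot: [[0.699, -0.435, 0.568], [-0.715, -0.429, 0.551], [0.004, -0.792, -0.611]]
wrist_force: [-0.0, -0.1, -0.3]
width: 0.0
```

Request:
{"method": "carry_out", "body": {
  "steps": "0 -0.28 0.09 0.12 0 0;0 -0.28 0.09 0.12 0 0;0 -0.28 0.09 0.12 0 0;0 -0.28 0.09 0.12 0 0;0 -0.28 0.09 0.12 0 0"
}}

```text
time: 7.23
ee_pos: [588.1, 132.5, 184.5]
eef_rot: [[0.699, -0.405, 0.59], [-0.716, -0.4, 0.573], [0.004, -0.822, -0.569]]
wrist_force: [-0.3, -0.8, -1.2]
width: -0.1
```

```bash
python3 -c "
from kin import *
stf();q=rows(*cw(14,196,35),4);q=rows(*cw(36,172,35),5,q)
p,d=cams.get_image('side'); cv2.imwrite('pics/s4.png',cv2.resize(p[150:350,210:410],None,fx=3,fy=3))
p,d=cams.get_image('scene'); cv2.imwrite('pics/s5.png',cv2.resize(p[80:230,180:340],None,fx=3.7,fy=3.7))"
```

```text
t 7.23 tcp [588.1 132.5 184.5] bin [-20.2 -68.9 184.5] C [-14.  -67.5 193.6] az 44.3 pitch 34.7 roll -0.2 F [-0.3 -0.8 -1.2] w -0.1 J [-19.   6. 120.  72.  51. -21.]
n 4 row: [0.0, -0.15, 0.18, -0.02, 0.01, 0.02]
n 5 row: [0.0, 0.05, 0.21, 0.0, 0.0, 0.0]
```

View pics/s4.png

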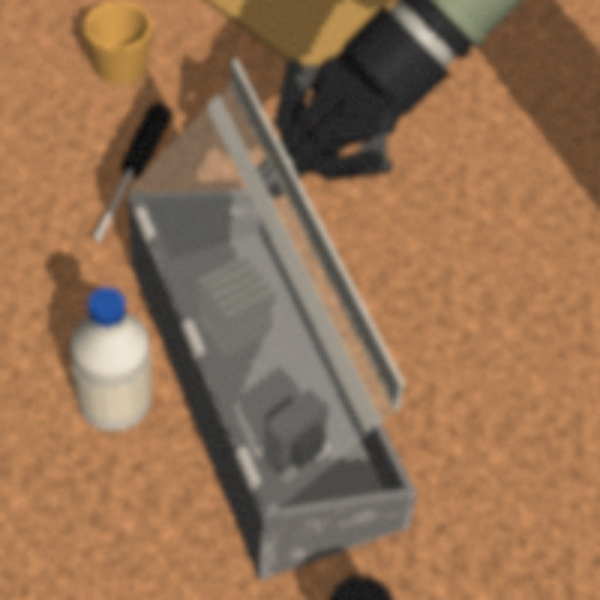

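View pics/s5.png

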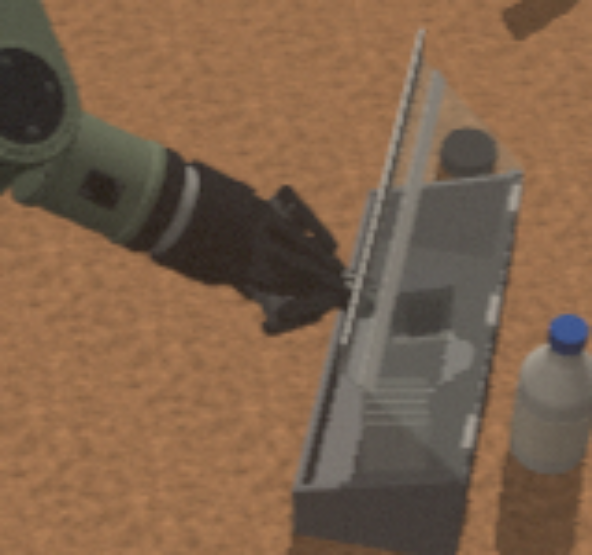

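The flap is up about 60° with the fingertip under the plate. I'll push it up and slide in further.

Request:
{"method": "carry_out", "body": {
  "steps": "0 -0.18 0.18 0 0 0;0 -0.18 0.18 0 0 0;0 -0.18 0.18 0 0 0;0 -0.18 0.18 0 0 0"
}}

```text
time: 7.67
ee_pos: [609.8, 153.3, 189.5]
eef_rot: [[0.698, -0.406, 0.59], [-0.716, -0.4, 0.572], [0.004, -0.822, -0.57]]
wrist_force: [-0.3, -1.0, 0.1]
width: -0.1
```

Request:
{"method": "carry_out", "body": {
  "steps": "0 0.05 0.21 0 0 0;0 0.05 0.21 0 0 0;0 0.05 0.21 0 0 0;0 0.05 0.21 0 0 0;0 0.05 0.21 0 0 0"
}}

```text
time: 8.08
ee_pos: [624.6, 168.1, 164.2]
eef_rot: [[0.698, -0.407, 0.589], [-0.716, -0.4, 0.572], [0.003, -0.821, -0.57]]
wrist_force: [-1.2, -0.8, 0.6]
width: 0.1
```

```bash
python3 -c "
from kin import *
stf();q=rows(onl(-24,90),frot(44,60),9)
p,d=cams.get_image('side'); cv2.imwrite('pics/s6.png',cv2.resize(p[150:350,210:410],None,fx=3,fy=3))"
```

```text
t 8.08 tcp [624.6 168.1 164.2] bin [ 29.7 -58.2 164.2] C [ 35.8 -56.9 173.2] az 44.3 pitch 34.8 roll -0.2 F [-1.2 -0.8  0.6] w 0.1 J [-13.  12. 116.  76.  45. -22.]
n 9 row: [0.0, 0.34, 0.06, -0.56, 0.0, 0.01]
```

View pics/s6.png

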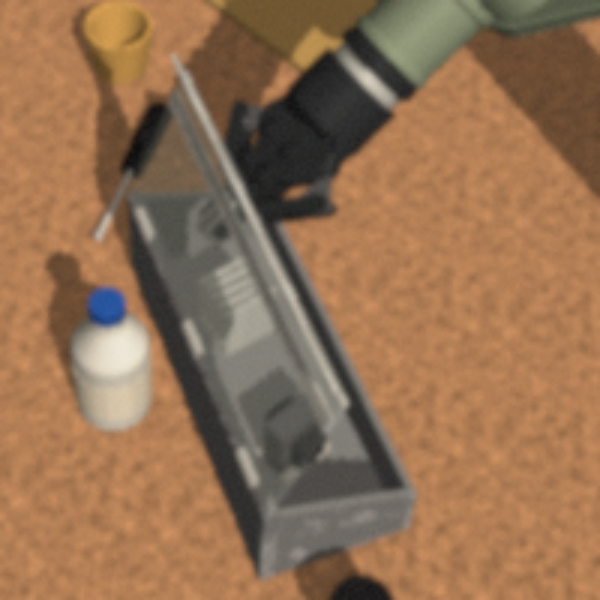

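Request:
{"method": "carry_out", "body": {
  "steps": "0 0.34 0.06 -0.56 0 0;0 0.34 0.06 -0.56 0 0;0 0.34 0.06 -0.56 0 0;0 0.34 0.06 -0.56 0 0;0 0.34 0.06 -0.56 0 0",
  "hand": -1
}}

```text
time: 8.55
ee_pos: [605.8, 149.3, 119.9]
eef_rot: [[0.698, -0.538, 0.473], [-0.716, -0.527, 0.457], [0.003, -0.658, -0.753]]
wrist_force: [0.1, -0.0, -1.1]
width: 60.6
```

```bash
python3 -c "
from kin import *
stf();q=rows(onl(-24,90),frot(44,60),4)
p,d=cams.get_image('side'); cv2.imwrite('pics/s7.png',cv2.resize(p[150:350,210:410],None,fx=3,fy=3))
p,d=cams.get_image('wrist'); cv2.imwrite('pics/w7.png',p)"
```

```text
t 8.55 tcp [605.8 149.3 119.9] bin [  3.7 -64.  119.9] C [ 11.8 -62.3 127.2] az 44.3 pitch 48.9 roll -0.2 F [ 0.1 -0.  -1.1] w 60.6 J [-10.  13. 113.  54.  41.  -3.]
n 4 row: [0.0, 0.34, 0.06, -0.56, 0.0, 0.02]
```

View pics/s7.png

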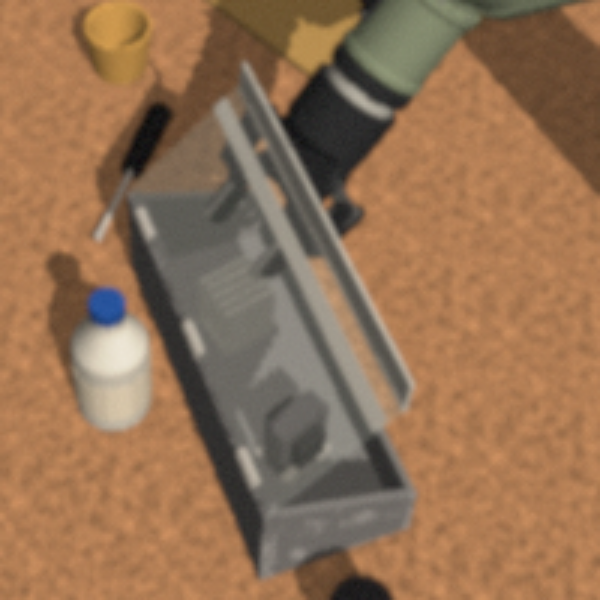

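View pics/w7.png

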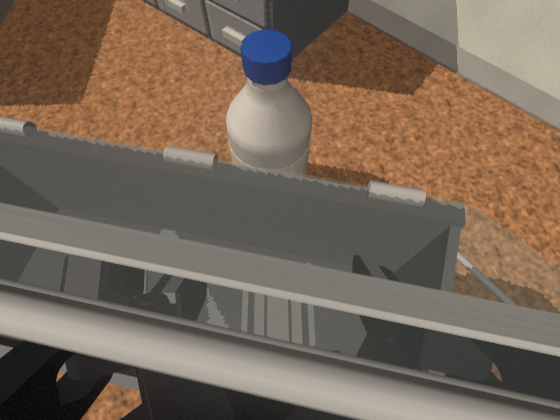

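Request:
{"method": "carry_out", "body": {
  "steps": "0 0.34 0.06 -0.56 0 0;0 0.34 0.06 -0.56 0 0;0 0.34 0.06 -0.56 0 0;0 0.34 0.06 -0.56 0 0"
}}

```text
time: 8.98
ee_pos: [585.7, 129.6, 90.1]
eef_rot: [[0.698, -0.619, 0.36], [-0.716, -0.606, 0.347], [0.003, -0.5, -0.866]]
wrist_force: [-0.5, 0.1, -0.5]
width: 85.6
```

```bash
python3 -c "
from kin import *
stf();q=rows(onl(9,28),frot(44,60),7)
p,d=cams.get_image('scene'); cv2.imwrite('pics/s8.png',cv2.resize(p[80:230,180:340],None,fx=3.7,fy=3.7))
p,d=cams.get_image('wrist'); cv2.imwrite('pics/w8.png',p)"
```

```text
t 8.98 tcp [585.7 129.6  90.1] bin [-23.7 -70.   90.1] C [-14.4 -68.   95.6] az 44.3 pitch 60.0 roll -0.2 F [-0.5  0.1 -0.5] w 85.6 J [ -8.  14. 111.  36.  42.  13.]
n 7 row: [0.0, 0.01, 0.34, -0.0, -0.0, 0.01]
```

View pics/s8.png

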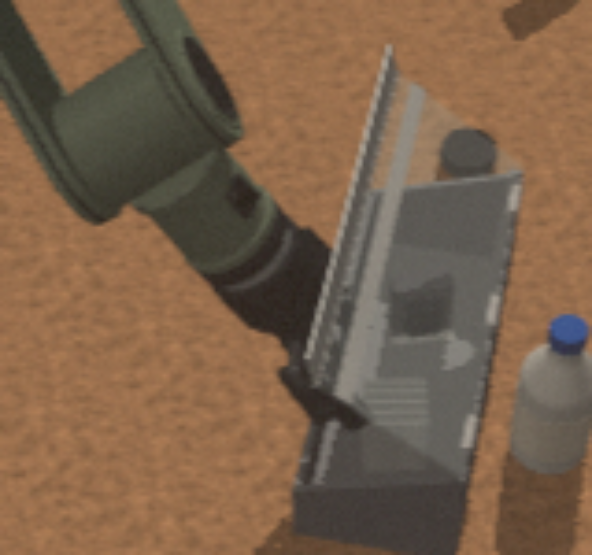

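View pics/w8.png

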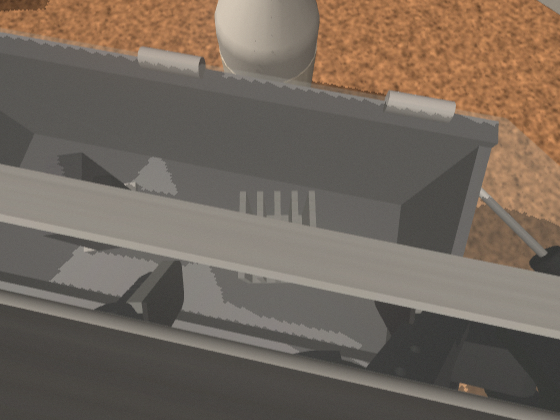

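The fins, centred at about column 277, lie between the fingers at about columns 175 and 395. I'll go down and close.

Request:
{"method": "carry_out", "body": {
  "steps": "0 0 0.34 0 0 0;0 0 0.34 0 0 0;0 0 0.34 0 0 0;0 0 0.34 0 0 0;0 0 0.34 0 0 0;0 0 0.34 0 0 0;0 0 0.34 0 0 0"
}}

```text
time: 9.67
ee_pos: [611.9, 154.9, 27.2]
eef_rot: [[0.698, -0.619, 0.36], [-0.716, -0.606, 0.348], [0.003, -0.501, -0.866]]
wrist_force: [-1.6, -0.6, 1.9]
width: 85.6
```

```bash
python3 -c "
from kin import *
stf()
p,d=cams.get_image('side'); cv2.imwrite('pics/s9.png',cv2.resize(p[150:350,210:410],None,fx=3,fy=3))
p,d=cams.get_image('wrist'); cv2.imwrite('pics/w9.png',p)"
```

```text
t 9.67 tcp [611.9 154.9  27.2] bin [ 11.9 -62.5  27.2] C [ 21.2 -60.5  32.8] az 44.3 pitch 60.0 roll -0.2 F [-1.6 -0.6  1.9] w 85.6 J [ -5.  23. 108.  41.  35.  10.]
```

View pics/w9.png

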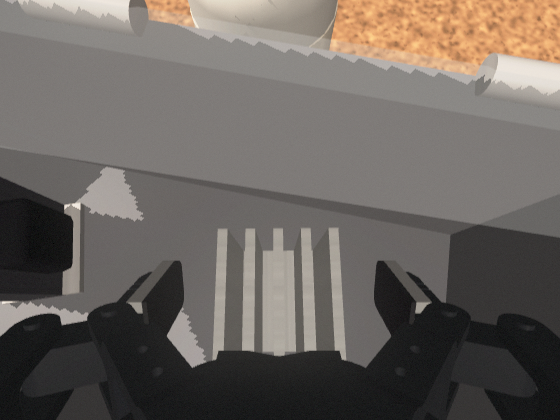

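View pics/s9.png

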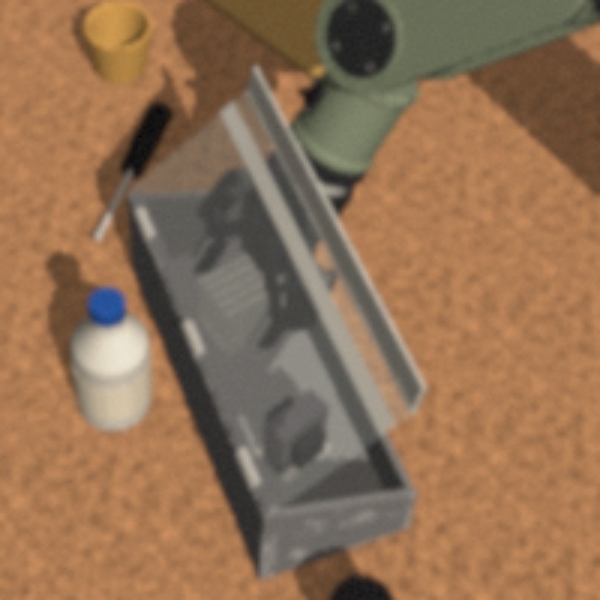

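The finger pair is centred on the five fins (columns 217–345), so I'll close.

Request:
{"method": "carry_out", "body": {
  "steps": "0 0 0 0 0 0;0 0 0 0 0 0;0 0 0 0 0 0;0 0 0 0 0 0;0 0 0 0 0 0;0 0 0 0 0 0;0 0 0 0 0 0;0 0 0 0 0 0",
  "hand": 1,
  "force": 60
}}

```text
time: 10.43
ee_pos: [612.3, 154.4, 29.5]
eef_rot: [[0.698, -0.618, 0.362], [-0.716, -0.605, 0.348], [0.005, -0.502, -0.865]]
wrist_force: [-3.3, -1.4, 5.7]
width: 43.4
```

```bash
python3 -c "
from kin import *
stf();q=rows(onl(12,110),frot(44,60),9)"
```

```text
t 10.43 tcp [612.3 154.4  29.5] bin [ 12.  -63.2  29.5] C [ 21.3 -61.2  35. ] az 44.3 pitch 59.9 roll -0.3 F [-3.3 -1.4  5.7] w 43.4 J [ -5.  23. 108.  41.  35.  10.]
n 9 row: [-0.0, -0.15, -0.26, -0.0, -0.0, 0.01]
```

Request:
{"method": "carry_out", "body": {
  "steps": "0 -0.08 -0.13 0 0 0;0 -0.15 -0.26 0 0 0;0 -0.15 -0.26 0 0 0;0 -0.15 -0.26 0 0 0;0 -0.15 -0.26 0 0 0;0 -0.15 -0.26 0 0 0;0 -0.15 -0.26 0 0 0;0 -0.15 -0.26 0 0 0;0 -0.15 -0.26 0 0 0"
}}

```text
time: 11.18
ee_pos: [611.8, 154.7, 106.5]
eef_rot: [[0.698, -0.618, 0.361], [-0.716, -0.606, 0.347], [0.004, -0.501, -0.865]]
wrist_force: [-0.8, 0.2, -2.7]
width: 43.6
```

```bash
python3 -c "
from kin import *
stf()
p,d=cams.get_image('side'); cv2.imwrite('pics/s10.png',cv2.resize(p[150:350,210:410],None,fx=3,fy=3))
p,d=cams.get_image('wrist'); cv2.imwrite('pics/w10.png',p)"
```

```text
t 11.18 tcp [611.8 154.7 106.5] bin [ 11.7 -62.7 106.5] C [ 21.  -60.7 112. ] az 44.3 pitch 59.9 roll -0.2 F [-0.8  0.2 -2.7] w 43.6 J [ -5.  15. 107.  34.  43.  19.]
```

View pics/w10.png

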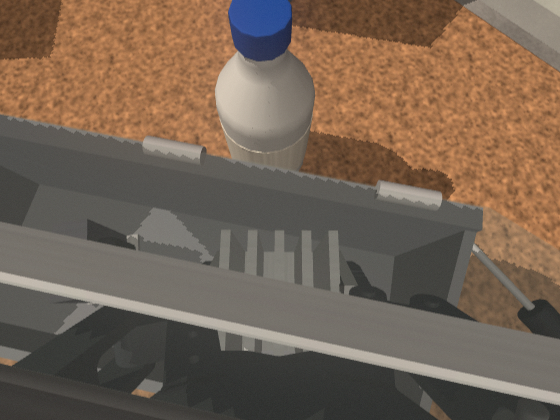

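View pics/s10.png

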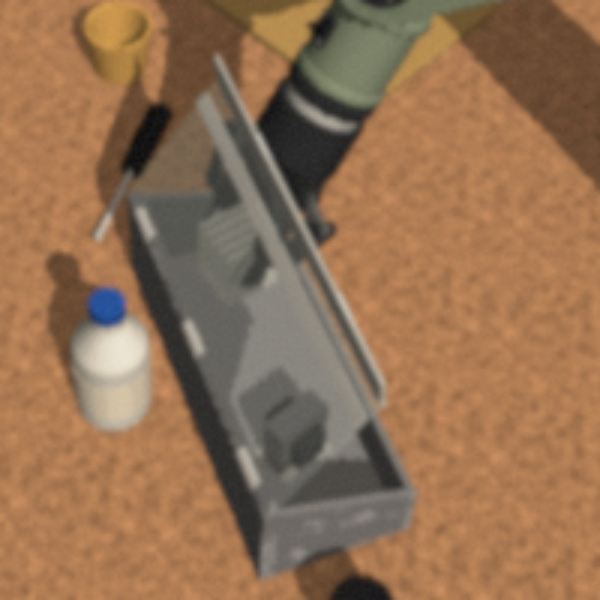

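The heat sink hangs upright in the grip with the flap resting on the hand. Next I'll pull straight back over the sill.

```bash
python3 -c "
from kin import *
J=np.array(monitor.sense()['joint_pos'])
for x in (-30,-70,-110,-140,-165):
    J,c,m=ik(onl(x,112),frot(44,60),J); print(x,onl(x,112).round(),np.round(J),'%.1g %.0f J%d'%(c,m.min(),m.argmin()+1))
q=rows(onl(-75,112),frot(44,60),8);q=rows(onl(-165,112),frot(44,60),8,q)
# board placing
for az in (44,30,20,10,0):
    u=np.array([np.cos(np.radians(az)),np.sin(np.radians(az))]); P=np.array([*(np.array([542,-267])+16*u),130]); J,c,m=ik(P,frot(az,60),J); print(az,P,np.round(J),'%.0f'%m.min())
"
```

```text
-30 [581. 125. 112.] [ -9.   7. 115.  35.  44.  15.] 6e-28 26 J3
-70 [552.  97. 112.] [-13.   4. 119.  36.  46.  10.] 4e-28 22 J3
-110 [522.  68. 112.] [-18.   0. 122.  36.  48.   6.] 7e-27 19 J3
-140 [500.  47. 112.] [-22.  -2. 125.  36.  50.   2.] 8e-18 16 J3
-165 [482.  29. 112.] [-26.  -4. 126.  36.  52.  -1.] 6e-19 15 J3
n 8 row: [-0.01, 0.31, -0.2, -0.01, -0.01, 0.01]
n 8 row: [-0.0, 0.33, -0.19, 0.0, 0.0, 0.0]
44 [ 553.50943681 -255.88546607  130.        ] [-48.  17. 100.  33.  68. -16.] 41
30 [ 555.85640646 -259.          130.        ] [-48.  13. 105.  34.  60.  -5.] 36
20 [ 557.03508193 -261.52767771  130.        ] [-47.  11. 108.  35.  54.   4.] 33
10 [ 557.75692405 -264.22162916  130.        ] [-46.   9. 111.  34.  48.  14.] 30
0 [ 558. -267.  130.] [-44.   7. 113.  31.  42.  26.] 28
```

Request:
{"method": "carry_out", "body": {
  "steps": "0 0.31 -0.2 0 0 0;0 0.31 -0.2 0 0 0;0 0.31 -0.2 0 0 0;0 0.31 -0.2 0 0 0;0 0.31 -0.2 0 0 0;0 0.31 -0.2 0 0 0;0 0.31 -0.2 0 0 0;0 0.31 -0.2 0 0 0"
}}

```text
time: 11.95
ee_pos: [547.4, 92.0, 109.5]
eef_rot: [[0.698, -0.619, 0.361], [-0.716, -0.605, 0.347], [0.004, -0.501, -0.865]]
wrist_force: [0.3, -0.0, -4.5]
width: 43.2
```

```bash
python3 -c "
from kin import *
stf()
p,d=cams.get_image('side'); cv2.imwrite('pics/s11.png',cv2.resize(p[150:350,210:410],None,fx=3,fy=3))
p,d=cams.get_image('wrist'); cv2.imwrite('pics/w11.png',p)"
```

```text
t 11.95 tcp [547.4  92.  109.5] bin [-76.2 -81.4 109.5] C [-66.9 -79.4 115. ] az 44.3 pitch 59.9 roll -0.2 F [ 0.3 -0.  -4.5] w 43.2 J [-14.   7. 116.  36.  46.   9.]
```

View pics/w11.png

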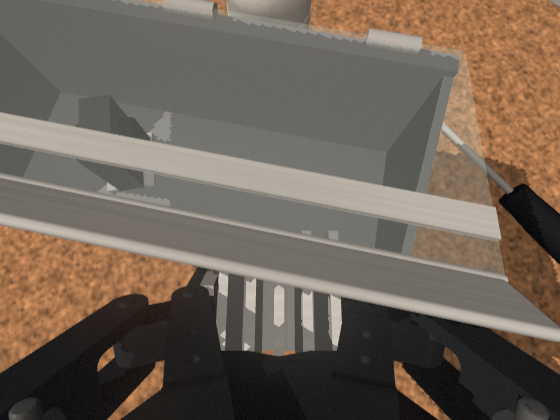

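View pics/s11.png

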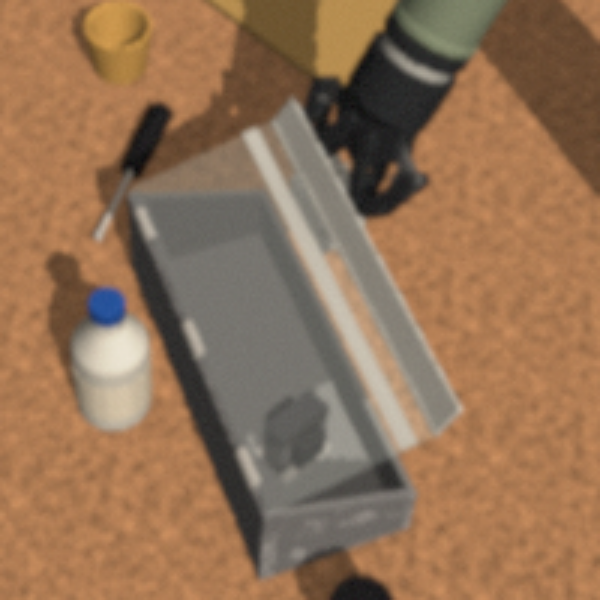

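Request:
{"method": "carry_out", "body": {
  "steps": "0 0.31 -0.19 0 0 0;0 0.31 -0.19 0 0 0;0 0.31 -0.19 0 0 0;0 0.31 -0.19 0 0 0;0 0.31 -0.19 0 0 0;0 0.31 -0.19 0 0 0;0 0.31 -0.19 0 0 0;0 0.31 -0.19 0 0 0"
}}

```text
time: 12.72
ee_pos: [485.3, 31.2, 111.9]
eef_rot: [[0.698, -0.618, 0.362], [-0.716, -0.606, 0.347], [0.005, -0.501, -0.865]]
wrist_force: [0.1, -0.2, -2.9]
width: 43.5
```

```bash
python3 -c "
from kin import *
stf();R=np.array(monitor.sense()['eef_rot'])
p,d=cams.get_image('side'); cv2.imwrite('pics/s12.png',cv2.resize(p[150:350,210:410],None,fx=3,fy=3))
p,d=cams.get_image('wrist'); cv2.imwrite('pics/w12.png',p)
u=R[:2,2]/np.linalg.norm(R[:2,2]); P=np.array([*(np.array([542,-267])+16*u),115]); print(P); q=rows(P,R,10)"
```

```text
t 12.72 tcp [485.3  31.2 111.9] bin [-161.2  -99.8  111.9] C [-151.9  -97.7  117.4] az 44.3 pitch 59.9 roll -0.3 F [ 0.1 -0.2 -2.9] w 43.5 J [-25.   0. 123.  37.  51.  -2.]
[ 553.54511685 -255.92253292  115.        ]
n 10 row: [0.84, 0.43, -0.26, 0.0, -0.0, -0.0]
```

View pics/w12.png

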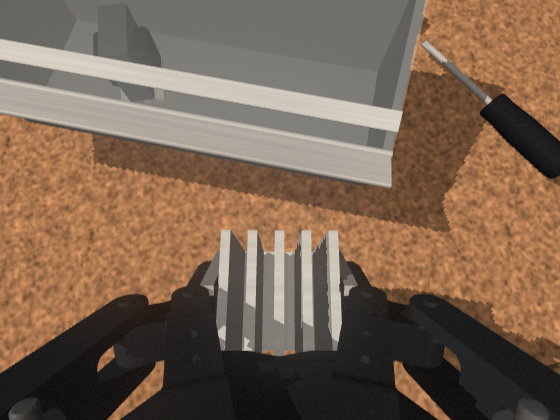

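View pics/s12.png

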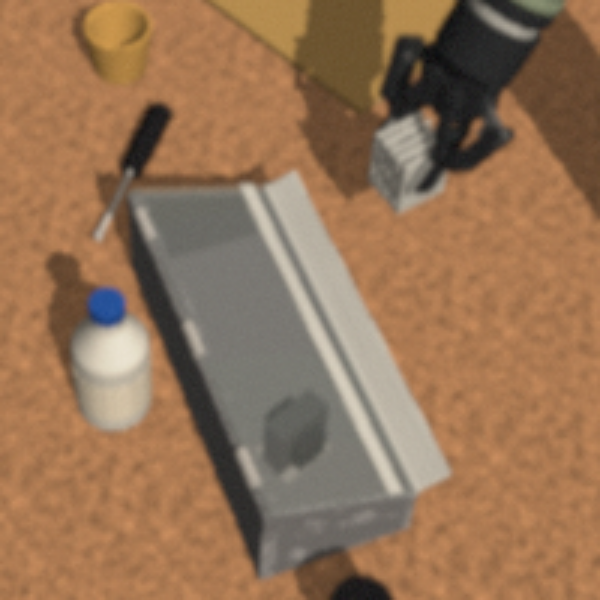

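The flap has fallen shut and the heat sink is held upright. I'll carry it to the board now.

Request:
{"method": "carry_out", "body": {
  "steps": "0.6 0.31 -0.19 0 0 0;0.6 0.31 -0.19 0 0 0;0.6 0.31 -0.19 0 0 0;0.6 0.31 -0.19 0 0 0;0.6 0.31 -0.19 0 0 0;0.6 0.31 -0.19 0 0 0;0.6 0.31 -0.19 0 0 0"
}}

```text
time: 13.4
ee_pos: [519.7, -112.7, 114.4]
eef_rot: [[0.698, -0.618, 0.362], [-0.716, -0.606, 0.347], [0.005, -0.501, -0.865]]
wrist_force: [0.1, 0.6, -1.7]
width: 43.3
```

Request:
{"method": "carry_out", "body": {
  "steps": "0.6 0.31 -0.19 0 0 0;0.6 0.31 -0.19 0 0 0;0.6 0.31 -0.19 0 0 0;0.6 0.31 -0.19 0 0 0;0.6 0.31 -0.19 0 0 0;0.6 0.31 -0.19 0 0 0;0.6 0.31 -0.19 0 0 0"
}}

```text
time: 13.98
ee_pos: [552.9, -256.2, 116.5]
eef_rot: [[0.698, -0.618, 0.362], [-0.716, -0.606, 0.347], [0.004, -0.501, -0.865]]
wrist_force: [-0.2, -0.4, -3.0]
width: 43.2
```

```bash
python3 -c "
from kin import *
stf()
for n in ('scene','side'):
    p,d=cams.get_image(n); np.savez(n+'13.npz',p=p,d=d); cv2.imwrite('pics/%s13.png'%n,p)
p,d=cams.get_image('wrist'); cv2.imwrite('pics/w13.png',p)
p=cv2.imread('pics/scene13.png'); cv2.imwrite('pics/s13.png',cv2.resize(p[200:350,90:250],None,fx=3.7,fy=3.7,interpolation=cv2.INTER_CUBIC))
p=cv2.imread('pics/side13.png'); cv2.imwrite('pics/d13.png',cv2.resize(p[60:210,260:420],None,fx=3.7,fy=3.7,interpolation=cv2.INTER_CUBIC))"
```

```text
t 13.98 tcp [ 552.9 -256.2  116.5] bin [-257.1 -379.   116.5] C [-247.8 -376.9  122. ] az 44.3 pitch 59.9 roll -0.2 F [-0.2 -0.4 -3. ] w 43.2 J [-49.  21.  96.  33.  67. -17.]
```

View pics/s13.png

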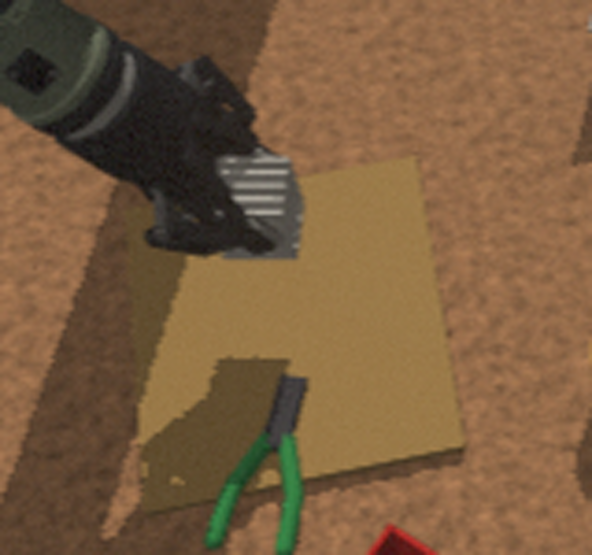

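View pics/d13.png

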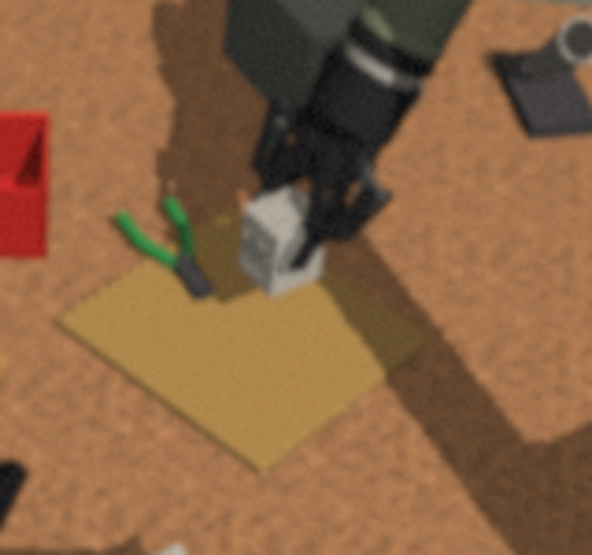

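View pics/w13.png

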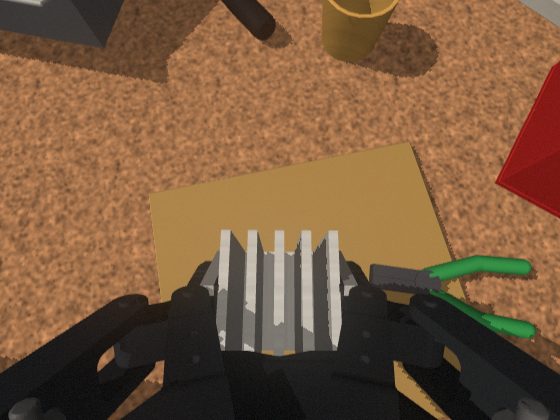

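The heat sink hangs over the clear part of the board. The pliers' nose is rather close on the right, so I'll shift about 15 mm away while lowering.

Request:
{"method": "carry_out", "body": {
  "steps": "-0.07 0.15 0.26 0 0 0;-0.07 0.15 0.26 0 0 0;-0.07 0.15 0.26 0 0 0;-0.07 0.15 0.26 0 0 0;-0.07 0.15 0.26 0 0 0;-0.07 0.15 0.26 0 0 0;-0.07 0.15 0.26 0 0 0;0 0.1 0.17 0 0 0;0 0 0 0 0 0"
}}

```text
time: 14.88
ee_pos: [541.5, -243.5, 45.6]
eef_rot: [[0.698, -0.619, 0.359], [-0.716, -0.604, 0.349], [0.001, -0.501, -0.865]]
wrist_force: [-0.7, -0.6, -1.8]
width: 43.5
```

Request:
{"method": "carry_out", "body": {
  "steps": "0 0.03 0.05 0 0 0;0 0.03 0.05 0 0 0;0 0.03 0.05 0 0 0;0 0 0 0 0 0"
}}

```text
time: 15.22
ee_pos: [542.6, -244.9, 42.4]
eef_rot: [[0.698, -0.618, 0.361], [-0.716, -0.606, 0.347], [0.004, -0.501, -0.865]]
wrist_force: [0.0, 1.5, -3.4]
width: 43.4
```

```bash
python3 -c "
from kin import *
stf()"
```

```text
t 15.22 tcp [ 542.6 -244.9   42.4] bin [-259.8 -363.9   42.4] C [-250.5 -361.9   47.9] az 44.3 pitch 59.9 roll -0.3 F [ 0.   1.5 -3.4] w 43.4 J [-49.  27. 100.  35.  60. -23.]
```

Request:
{"method": "carry_out", "body": {
  "steps": "0 0.03 0.05 0 0 0;0 0.03 0.05 0 0 0;0 0 0 0 0 0;0 0 0 0 0 0"
}}

```text
time: 15.55
ee_pos: [542.4, -244.6, 38.7]
eef_rot: [[0.698, -0.618, 0.361], [-0.716, -0.606, 0.348], [0.004, -0.501, -0.865]]
wrist_force: [0.0, 0.7, -2.1]
width: 43.2
```

Request:
{"method": "carry_out", "body": {
  "steps": "0 0.02 0.03 0 0 0;0 0.02 0.03 0 0 0;0 0 0 0 0 0"
}}

```text
time: 15.8
ee_pos: [542.2, -244.7, 36.4]
eef_rot: [[0.698, -0.618, 0.361], [-0.716, -0.606, 0.348], [0.004, -0.501, -0.865]]
wrist_force: [0.3, -0.3, -2.8]
width: 43.3
```

Request:
{"method": "carry_out", "body": {
  "steps": "0 0.02 0.03 0 0 0;0 0 0 0 0 0;0 0 0 0 0 0"
}}

```text
time: 16.05
ee_pos: [542.3, -244.9, 35.6]
eef_rot: [[0.698, -0.618, 0.361], [-0.716, -0.606, 0.347], [0.004, -0.501, -0.865]]
wrist_force: [-0.2, -0.6, -2.8]
width: 43.7
```

Request:
{"method": "carry_out", "body": {
  "steps": "0 0.02 0.03 0 0 0;0 0 0 0 0 0;0 0 0 0 0 0"
}}

```text
time: 16.3
ee_pos: [542.3, -244.9, 35.5]
eef_rot: [[0.699, -0.618, 0.361], [-0.716, -0.606, 0.348], [0.004, -0.502, -0.865]]
wrist_force: [-4.7, 1.1, 5.1]
width: 43.6
```

It touched down at TCP z 35.5, as predicted (Fz went from −2.8 to +5.1). I'll release partway.

Request:
{"method": "carry_out", "body": {
  "steps": "0 0 0 0 0 0;0 0 0 0 0 0;0 0 0 0 0 0;0 0 0 0 0 0;0 0 0 0 0 0",
  "hand": -0.35
}}

```text
time: 16.72
ee_pos: [542.3, -244.9, 34.3]
eef_rot: [[0.698, -0.618, 0.361], [-0.716, -0.606, 0.347], [0.004, -0.501, -0.865]]
wrist_force: [-0.1, 0.1, 0.4]
width: 58.0
```

```bash
python3 -c "
from kin import *
stf()
p,d=cams.get_image('wrist'); cv2.imwrite('pics/w14.png',p)"
```

```text
t 16.72 tcp [ 542.3 -244.9   34.3] bin [-260.  -363.7   34.3] C [-250.7 -361.7   39.9] az 44.3 pitch 59.9 roll -0.2 F [-0.1  0.1  0.4] w 58.0 J [-49.  27. 100.  36.  59. -23.]
```

View pics/w14.png

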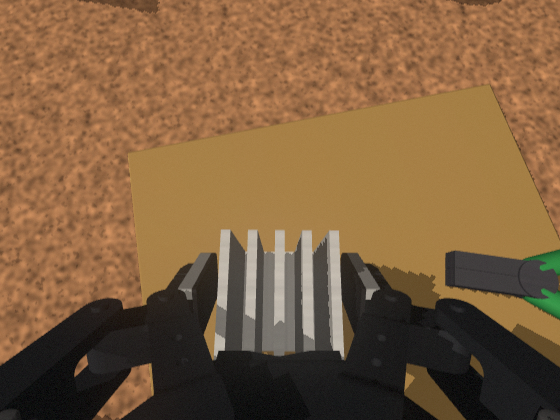

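Both fingers are clear of the fins (columns 217–343) and free of the pliers at (450,265). I'll retreat along the tool axis, staying straight.

Request:
{"method": "carry_out", "body": {
  "steps": "0 0 -0.2 0 0 0;0 0 -0.35 0 0 0;0 0 -0.5 0 0 0;0 0 -0.5 0 0 0;0 0 -0.6 0 0 0;0 0 -0.6 0 0 0;0 0 -0.7 0 0 0;0 0 -0.7 0 0 0;0 0 -0.5 0 0 0;0 0 0 0 0 0"
}}

```text
time: 17.6
ee_pos: [492.6, -296.9, 159.5]
eef_rot: [[0.696, -0.617, 0.366], [-0.717, -0.608, 0.341], [0.012, -0.5, -0.866]]
wrist_force: [0.2, -1.1, 0.3]
width: 57.7
```

```bash
python3 -c "
from kin import *
stf()
for n in ('scene','side'):
    p,d=cams.get_image(n); np.savez(n+'15.npz',p=p,d=d); cv2.imwrite('pics/%s15.png'%n,p)
p=cv2.imread('pics/scene15.png'); cv2.imwrite('pics/s15.png',cv2.resize(p[220:370,90:250],None,fx=3.7,fy=3.7,interpolation=cv2.INTER_CUBIC))
p=cv2.imread('pics/side15.png'); cv2.imwrite('pics/d15.png',p)"
```

```text
t 17.60 tcp [ 492.6 -296.9  159.5] bin [-329.8 -381.3  159.5] C [-320.5 -379.2  165. ] az 44.2 pitch 60.0 roll -0.7 F [ 0.2 -1.1  0.3] w 57.7 J [-56.  16.  98.  31.  74. -21.]
```

View pics/s15.png

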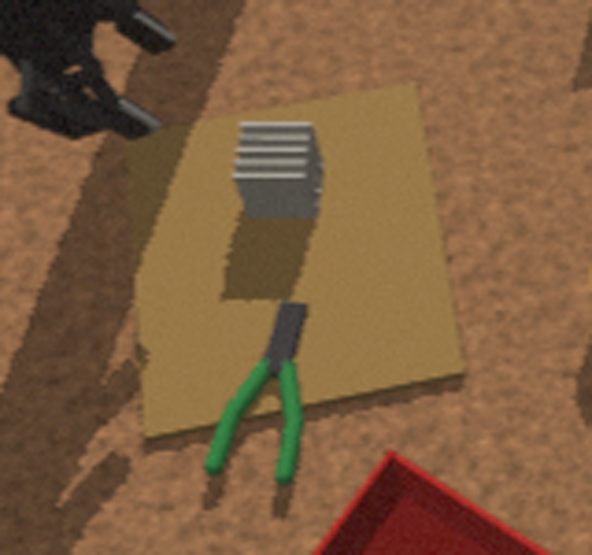

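View pics/d15.png

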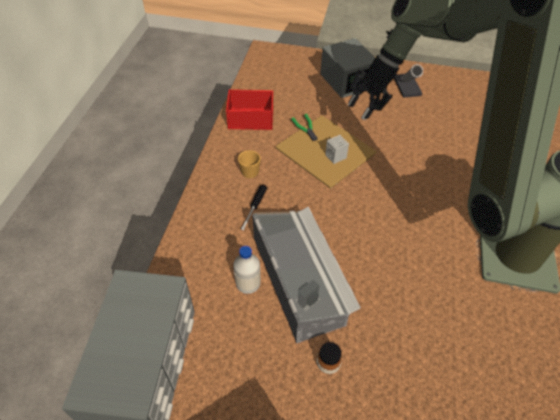

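```bash
python3 -c "
from kin import *
S=lambda u,v,z: ray('scene',90+u/3.7,220+v/3.7,z)[:2]
c=np.mean([S(*k,74) for k in [(240,125),(313,124),(236,178),(305,178)]],axis=0); print(c)
bo=np.array([571,-287]);x=np.array([.829,-.559]);y=np.array([.559,.829]); print('board',(c-bo)@x,(c-bo)@y)
a=np.load('scene0.npz')['p'];b=np.load('scene15.npz')['p']
d=cv2.absdiff(a,b).max(2)
print('flap px diff', d[125:230,248:325].mean(), 'bystanders', d[240:312,250:315].mean(), d[160:210,318:345].mean())
k=np.load('scene15.npz')['d']
m=np.load('scene0.npz')
for u,v in [(275,150),(260,258)]:
    X,Y=90+u/3.7,220+v/3.7
for u,v in [(275,124),(275,138),(272,177)]:
    X,Y=90+u/3.7,220+v/3.7; a_=np.linalg.inv(m['K'])@[X,Y,1]; D=k[int(round(Y)),int(round(X))]; print((m['R']@(a_*[1,-1,-1]*D)+m['o']).round(1))
"
```

```text
[ 536.83829892 -257.33229561]
board -44.904296942702835 5.498136034301371
flap px diff 13.183055040197898 bystanders 3.06474358974359 2.831111111111111
[ 519.3 -242.2   71.5]
[ 528.  -249.4   71.3]
[ 548.  -269.5   66.3]
```

```bash
python3 -c "
import cv2
p=cv2.imread('pics/scene15.png'); q=cv2.imread('pics/scene0.png')
import numpy as np
f=lambda p: cv2.resize(p[110:240,235:355],None,fx=3.3,fy=4.5,interpolation=cv2.INTER_CUBIC)
cv2.imwrite('pics/cmp.png',np.hstack([f(q),f(p)]))"
```

```text
(no output)
```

View pics/cmp.png

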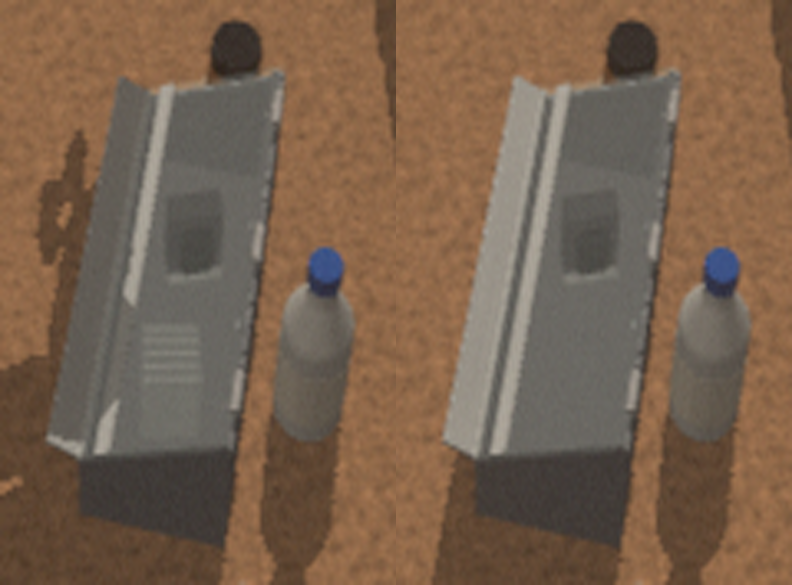

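Before and after match: the lip is in the same place, and the transformer, bottle and jar have not moved. I'm handing in.

```bash
python3 -c "
from h import *
print(workorder.close_job())"
```

```text
the job is handed in; nothing more can be done
None
```

The heat sink is out of the bin and standing fins up on the clear part of the board, and the flap has fallen shut. I handed the job in at about 17.7 s of the 58 s allowed; it reported no verdict.

I raised the flap from under its lip with closed fingers, reached in with the flap resting on the hand, and gripped the heat sink across its outer fins. Then I lifted it over the sill and lowered it onto the board until it just touched.

Last checks:
- **Position:** the heat sink's centre is at about (-45, +5) mm in the board's frame, inside the limits of ±90 and ±85 mm. This comes from the scene camera, using corners I picked by hand.
- **Height and tilt:** three depth readings on top of the fins gave 71.5, 71.3 and 66.3 mm, against about 74 mm expected. The last was on the edge of the outermost fin. It looks flat in both views, but I did not measure its tilt.
- **Flap and bystanders:** before and after pictures show the lip in its shut position and the transformer, wash bottle and amber jar where they were. The screwdriver, pliers and brass cup also look unmoved.
- **Robot:** the hand is clear of everything, with the wrist force near zero.

One thing did not go to plan. My first wrist orientation was close to the limit of joint 6, so I turned the hand half a turn before lifting the flap.

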